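Find the tired spring mount of the balance base and fold its tag down

TASK

The stone slab is off the balance's vibration-isolating base, and one of its three spring mounts has gone soft. Press the rubber pads gently one after another from left to right (left as the robot sees it, looking from its base over the bench), to find the one that gives most easily, then push the tag of that mount all the way down until it lies level, with the fingertips only. Leave the other two tags standing, do not pick anything up and do not disturb the loose things around.

Things in the scene. Friction and masses are not known exactly. Their poses are not given: they have to be found in the camera images.
- base: the isolating base of the balance: a grey plate 290 (x) by 450 (y) mm on four feet, its upper face 30 mm above the bench; origin at the centre of its footprint on the bench, +x away from the robot, +y to the left as the robot sees it, z up. It is fixed to the bench, turned by up to about 15 degrees.
- mount_a: one of three like-looking spring mounts (left, middle, right; which letter is where changes). Origin on its axis, under its 6 mm thick aluminium foot plate (68 mm wide, from x = -40 to 105 mm), 30 mm above the bench; z up; +x runs from spring to tag, within 25 degrees of straight away from the robot. On the axis: steel cup 64 mm across, coil spring, black rubber pad 60 mm across.
- pad_a_top (a point): centre of the upper face of this mount's round rubber pad, 66 mm above the mount's origin when not pressed (96 mm above the bench); axes as the mount's
- pad_a (a joint): how far this pad is pressed down, m: 0 released, 0.018 at its stop; springs back when let go. Force rises evenly with travel from about 0.6 N. At equal force the softest pad sinks at least twice as far as either other; about 5 N is enough to tell (the stiffest then sinks 4 to 5 mm). Slightly damped.
- tag_a_tip (a point): free edge of this mount's tag, a steel plate 50 mm long, 46 wide, 3 thick. Its hinge lies along y at x = 45, z = 20 mm of the mount, between ears 25 mm high at y = +-29. Standing, it rises at 50 degrees away from the pad, free edge 32 mm out and 38 above the hinge. Pushed straight down from above 15 to 30 mm out from the hinge, it folds until level, its top then 52 mm above the bench.
- tag_a (a joint): angle of this mount's tag, rad: 0 standing (it starts between 0 and 0.12), 0.83 folded down on its rest, nearly level. Its stiff hinge keeps it where it is left; it takes 1 to 3 N to move.
- mount_b: one of three like-looking spring mounts (left, middle, right; which letter is where changes). Origin on its axis, under its 6 mm thick aluminium foot plate (68 mm wide, from x = -40 to 105 mm), 30 mm above the bench; z up; +x runs from spring to tag, within 25 degrees of straight away from the robot. On the axis: steel cup 64 mm across, coil spring, black rubber pad 60 mm across.
- pad_b_top (a point): centre of the upper face of this mount's round rubber pad, 66 mm above the mount's origin when not pressed (96 mm above the bench); axes as the mount's
- pad_b (a joint): how far this pad is pressed down, m: 0 released, 0.018 at its stop; springs back when let go. Force rises evenly with travel from about 0.6 N. At equal force the softest pad sinks at least twice as far as either other; about 5 N is enough to tell (the stiffest then sinks 4 to 5 mm). Slightly damped.
- tag_b_tip (a point): free edge of this mount's tag, a steel plate 50 mm long, 46 wide, 3 thick. Its hinge lies along y at x = 45, z = 20 mm of the mount, between ears 25 mm high at y = +-29. Standing, it rises at 50 degrees away from the pad, free edge 32 mm out and 38 above the hinge. Pushed straight down from above 15 to 30 mm out from the hinge, it folds until level, its top then 52 mm above the bench.
- tag_b (a joint): angle of this mount's tag, rad: 0 standing (it starts between 0 and 0.12), 0.83 folded down on its rest, nearly level. Its stiff hinge keeps it where it is left; it takes 1 to 3 N to move.
- mount_c: one of three like-looking spring mounts (left, middle, right; which letter is where changes). Origin on its axis, under its 6 mm thick aluminium foot plate (68 mm wide, from x = -40 to 105 mm), 30 mm above the bench; z up; +x runs from spring to tag, within 25 degrees of straight away from the robot. On the axis: steel cup 64 mm across, coil spring, black rubber pad 60 mm across.
- pad_c_top (a point): centre of the upper face of this mount's round rubber pad, 66 mm above the mount's origin when not pressed (96 mm above the bench); axes as the mount's
- pad_c (a joint): how far this pad is pressed down, m: 0 released, 0.018 at its stop; springs back when let go. Force rises evenly with travel from about 0.6 N. At equal force the softest pad sinks at least twice as far as either other; about 5 N is enough to tell (the stiffest then sinks 4 to 5 mm). Slightly damped.
- tag_c_tip (a point): free edge of this mount's tag, a steel plate 50 mm long, 46 wide, 3 thick. Its hinge lies along y at x = 45, z = 20 mm of the mount, between ears 25 mm high at y = +-29. Standing, it rises at 50 degrees away from the pad, free edge 32 mm out and 38 above the hinge. Pushed straight down from above 15 to 30 mm out from the hinge, it folds until level, its top then 52 mm above the bench.
- tag_c (a joint): angle of this mount's tag, rad: 0 standing (it starts between 0 and 0.12), 0.83 folded down on its rest, nearly level. Its stiff hinge keeps it where it is left; it takes 1 to 3 N to move.
- weight: a 400 g steel calibration weight with a knob, 36 mm in diameter, 60 mm high, standing on the base between two mounts; origin at the centre of its underside. Loose; not to be disturbed.
- wrench: a steel wrench 120 mm long lying on the base near its far edge; origin below its middle. Loose; not to be disturbed.
- dishes: a stack of four clear petri dishes with yellow filling, 91 mm in diameter, 56 mm high, on the bench to the right of the base; origin at the centre of its underside. Loose; not to be disturbed.
- grommet: a spare black rubber ring 36 mm across, 16 mm high, lying on the base between two mounts; origin at the centre of its underside. Loose; not to be disturbed.
- beaker: a glass beaker 68 mm across, 90 mm high, to the right of the base; origin at the centre of its underside. Loose; not to be disturbed.
- tipbox: a closed grey and blue box of pipette tips, 84 by 124 mm, 75 mm high, to the left of the base; origin at the centre of its underside. Loose; not to be disturbed.
- washbottle: a white wash bottle with a red cap, 68 mm in diameter, 190 mm high with its spout, to the left of the base; origin at the centre of its underside. Loose; not to be disturbed.

How it is judged:
By the outcome, as a careful person would: the job done as asked, in the order asked, and still so for the second after the job is handed in, with the robot touching nothing.
It also fails if it takes over 54 s, if anything falls off the work surface, if the arm or the gripper's body presses on something with over 40 N, if the wrist force passes 120 N, or if a joint passes its speed limit or range.

ROBOT

A 6-joint arm with a two-finger parallel gripper is mounted at the origin on the work surface. World frame = base frame: x ahead of the robot, y to its left, z up, the work surface at z = 0. Lengths are in m, angles in degrees, forces in N, time in s.
With the tool pointing down it reaches from about 0.35 to 0.875 m from the base axis. Payload 4.2 kg.
Tool frame: the origin (TCP) lies midway between the tips of the shut fingers; the grasp point (between the pads) lies 19 mm behind it (r.grasp_offset is the distance from the TCP to the grasp point, in m); z points along the fingers, y is the direction in which the jaws open and shut (so a half turn about z gives the same grasp; the last joint's range is limited). The gripper opens to 87 mm and grips with 3 to 60 N. Pads are 19 mm wide; open, the fingers measure 117 mm over their backs; the gripper's body (75 mm by 190 mm) begins 51 mm behind the grasp point.
Start: joints at [-53.766, 22.042, 0.453, 0, -68.411, -14.817], TCP at [0.228, -0.582, 0.223] pointing down, gripper open.
Joint ranges: [-179.83, 179.83], [-69.29, 118.12], [-61.27, 80.66], [-181.25, 117.63], [-171.15, -9.14], [-177.46, 177.46]. Speed limits (degrees/s): [159.86, 159.86, 180, 180, 180, 180].

INTERFACE

Orientations are given as a 3x3 rotation matrix whose columns are the frame's x, y, z axes.
In Python, from station import r gives the robot as it stands.
- The arm moves only by the shell command python3 -m crank 'ROWS'. ROWS is JSON, a list of rows, each a list of 3 entries, a list of its own where there are three numbers: the closure, from -1 (fully open) to 1 (shut), so that 0 is half open, then the shift along the tool's x, y, z as a fraction of full scale, then the turn, a rotation vector about the tool's x, y, z as a fraction of full scale. In form: [[fingers, [dx, dy, dz], [wx, wy, wz]], ...]. A call has 1 to 8 rows; each row shifts and turns the commanded pose from where the row before left it, along the tool's axes as they then stand; what a row does not reach is not made up. Full scale, the value 1, is 100 mm for a shift and 45 degrees for a turn. A row lasts 1/10 s, in which the tool goes at most 50 mm and 8.59 degrees, less where a joint would pass 70% of its speed; a pose out of reach is approached as far as the arm can. A call with a number of a shift or a turn outside -1 to 1 is refused whole. A call with a gripper value outside its range is refused whole. The fingers move at their own pace and stop on an object; the grip force is fixed at half the most. Time passes only in rows, so rows that do not move let the fingers close. It gives the time, the measured TCP pose, the force and the opening at its end, in the units of the state.
- r.sense(): the state, without advancing time (a new reading comes with each control period).
- r.capture(name): name is "scene" or "top" or "wrist"; returns a dict with "img" (400x640x3 uint8, blue, green, red), "fx", "fy", "cx", "cy" (pixels), "dist" ([k1, k2, p1, p2, k3] as OpenCV has them; the pictures are not rectified), "R" (3x3) and "t" (3): a world point X has camera coordinates R X + t. Camera axes: x right, y down, z forward; pixel columns grow to the right and rows downward; lengths in m; the calibration is good to about 2 mm. A picture is of the moment at which its call begins. There is no depth.
- r.finish_job(): hands the job in, once; it reports no verdict.
The state is a dict: "time_s": time; "joints": joint angles; "joint_velocities": joint speeds; "effort": joint torques, N m; "tcp_pos": TCP position; "ee_rot": TCP orientation; "wrist_force": force on the tool from outside, world axes, zero at the start; "moment": the same for the moment, N m; "gripper_width": opening from 0.0 (shut) to 1.0 (fully open).
Only numpy, scipy, OpenCV 4.12 (cv2) and the standard library are available. Lean on these libraries where they do the work, as an engineer would, in place of code of your own. Each camera call takes 0.05 s, during which the arm holds its last target.

## Working session

There is one attempt and no reset: what is moved stays moved. The work goes in short steps, Python scripts to look and compute and a shell command to move; the robot and the scene stay as the last step left them, time stands still between calls to the robot, and variables do not carry over. Pictures are saved under pics/ and viewed, and the job is handed in when it is done.

```bash
ls; mkdir -p pics; python3 - <<'E'
from station import r
import cv2,numpy as np
s=r.sense();print(s['time_s'],s['tcp_pos'],np.round(s['ee_rot'],3).tolist(),s['wrist_force'],s['gripper_width'])
for n in ['scene','top']:
    c=r.capture(n);cv2.imwrite(f'pics/{n}0.png',c['img']);np.save(f'{n}0.npy',c,allow_pickle=True)
    print(n,c['fx'],c['cx'],c['cy'],np.round(c['dist'],3),np.round(-np.array(c['R']).T@np.array(c['t']),3))
E
```

```text
pics
0.0 [ 0.22804482 -0.58125845  0.22143384] [[-0.931, -0.365, -0.001], [-0.365, 0.931, 0.002], [0.0, 0.002, -1.0]] [-0.01028532  0.45785386 -0.50887438] 1.0024165796641555
scene 497.0115630315074 324.615360629374 201.958470244679 [-0.089  0.     0.     0.     0.   ] [1.34  0.388 0.83 ]
top 388.95378708012527 318.63313166012074 194.38498344370555 [0.025 0.    0.    0.    0.   ] [0.476 0.022 1.152]
```

View pics/scene0.png

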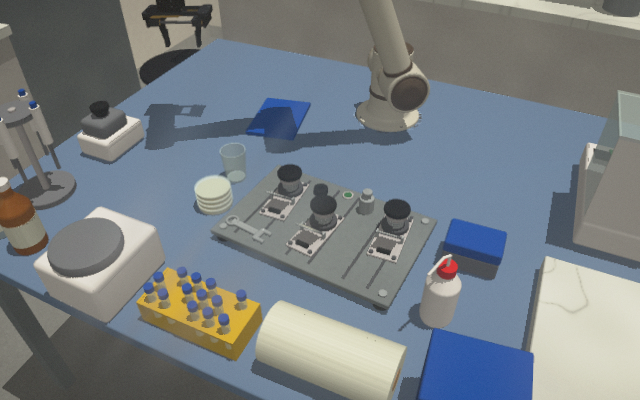

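View pics/top0.png

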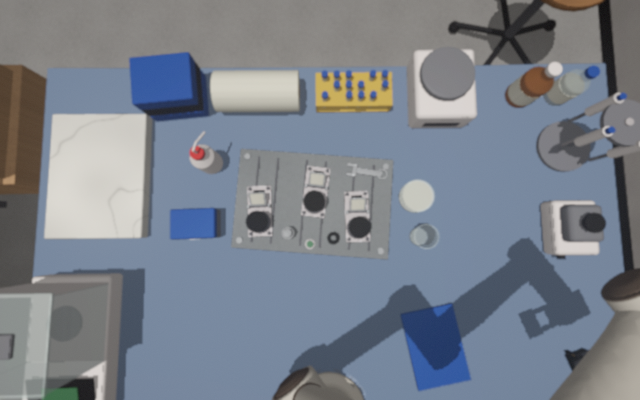

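The top view shows three mounts: pads near (259,221), (314,201) and (359,227), with the tags above each. The weight is at (288,232), the grommet at (333,238) and the wrench at (367,171). I'll enlarge it and measure.

```bash
cat > h.py <<'E'
import numpy as np,cv2
def load(n): return np.load(n,allow_pickle=True).item()
def cam(c):
    K=np.array([[c['fx'],0,c['cx']],[0,c['fy'],c['cy']],[0,0,1.]]);return K,np.array(c['dist'],float),np.array(c['R']),np.array(c['t'])
def ray(c,uv,z):
    K,d,R,t=cam(c);p=cv2.undistortPoints(np.array([[uv]],float),K,d)[0,0]
    D=R.T@np.array([p[0],p[1],1]);C=-R.T@t;return C+D*(z-C[2])/D[2]
def proj(c,X):
    K,d,R,t=cam(c);return cv2.projectPoints(np.array(X,float).reshape(-1,1,3),cv2.Rodrigues(R)[0],t.reshape(3,1),K,d)[0][:,0]
E
python3 - <<'E'
from h import *
c=load('top0.npy');g=cv2.cvtColor(c['img'],cv2.COLOR_BGR2GRAY)
im=c['img'][140:265,225:400];cv2.imwrite('pics/topz.png',cv2.resize(im,None,fx=4.5,fy=4.5,interpolation=cv2.INTER_CUBIC))
for n,T in (('top0.npy',(35,50)),('scene0.npy',(35,50))):
  c=load(n);g=cv2.cvtColor(c['img'],cv2.COLOR_BGR2GRAY)
  for th in T:
    m=(g<th).astype(np.uint8)
    k,l,st,ce=cv2.connectedComponentsWithStats(m)
    for i in range(1,k):
        if 60<st[i,4]<900:
            P=ray(c,ce[i],.096)
            if .25<P[0]<.75 and abs(P[1])<.35: print(n,th,st[i],ce[i].round(1),P.round(4))
E
python3 - <<'E'
import cv2
im=cv2.imread('pics/scene0.png')[150:310,200:450];cv2.imwrite('pics/scz.png',cv2.resize(im,None,fx=3.2,fy=3.2,interpolation=cv2.INTER_CUBIC))
E
```

```text
(no output)
```

View pics/topz.png

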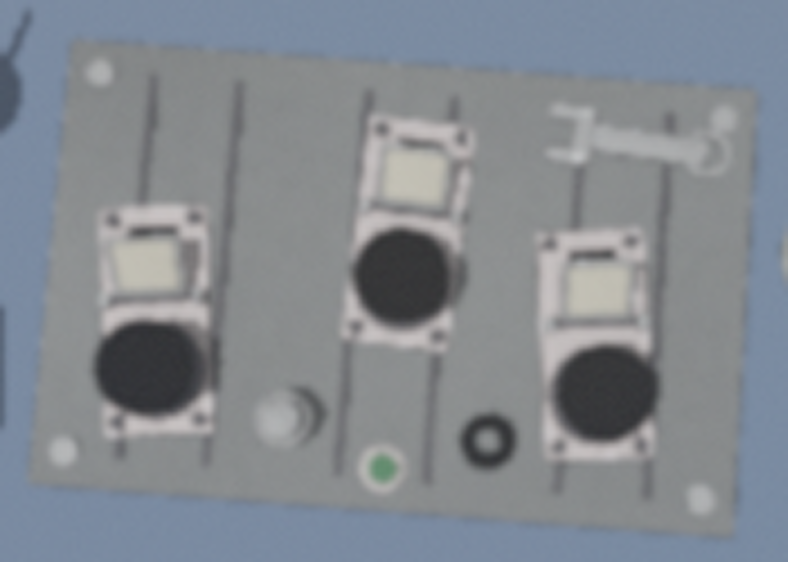

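View pics/scz.png

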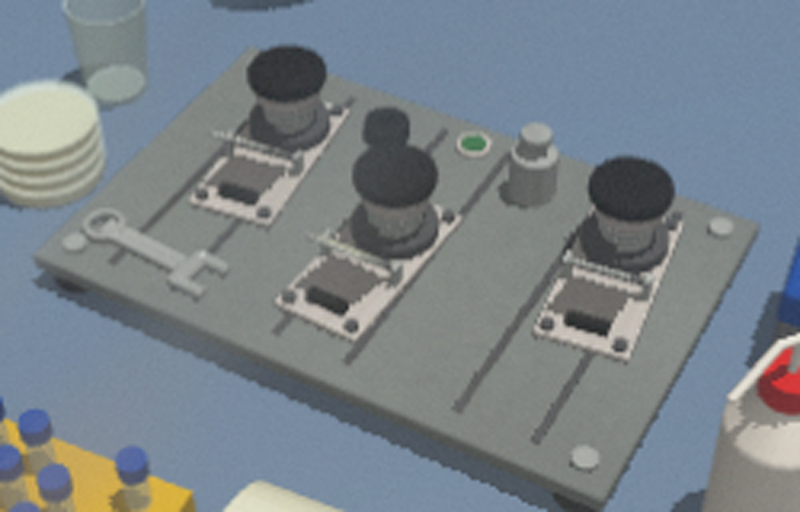

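The enlargement shows each pad as a black disc, a pale tag beyond each, the weight between left and middle, and the grommet between middle and right. Next I fit the pad discs, the foot-plate corners (dark screws) and the tags.

```bash
python3 - <<'E'
from h import *
c=load('top0.npy');img=c['img'];g=cv2.cvtColor(img,cv2.COLOR_BGR2GRAY);o=np.array([225,140])
big=cv2.resize(img[140:265,225:400],None,fx=4,fy=4,interpolation=cv2.INTER_CUBIC);G=cv2.cvtColor(big,cv2.COLOR_BGR2GRAY);hsv=cv2.cvtColor(big,cv2.COLOR_BGR2HSV)
m=(G<80).astype(np.uint8)
cs,_=cv2.findContours(m,cv2.RETR_EXTERNAL,cv2.CHAIN_APPROX_NONE)
def px(p): return (np.array(p)+.5)/4-.5+o
for k in cs:
    if cv2.contourArea(k)>500:
        (e,ax,an)=cv2.fitEllipse(k)
        P=ray(c,px(e),.096);print('dark',px(e).round(1),np.array(ax)/4,P.round(4), 'diam mm',(np.array(ax)/4*(1.152-.096)/c['fx']*1000).round(1))
# tags: yellowish
b,gg,rr=[big[...,i].astype(int) for i in range(3)]
for y,x in ((230,128),(160,370),(255,533),(190,105)): print(big[y,x],hsv[y,x])
m=((rr-b>12)&(rr>150)).astype(np.uint8)
cs,_=cv2.findContours(m,cv2.RETR_EXTERNAL,cv2.CHAIN_APPROX_NONE)
for k in cs:
    if cv2.contourArea(k)>300:
        R=cv2.minAreaRect(k);B=cv2.boxPoints(R);print('tag',px(R[0]).round(1),R[1][0]/4,R[1][1]/4,R[2],ray(c,px(R[0]),.069).round(4))
# scene-view pads
c2=load('scene0.npy');big2=cv2.resize(c2['img'][150:310,200:450],None,fx=4,fy=4,interpolation=cv2.INTER_CUBIC);
E
```

```text
dark [333.1 237.6] [10.74148083 11.21419048] [ 0.4748 -0.0132  0.096 ] diam mm [29.2 30.4]
dark [359.3 226.8] [19.72819519 22.03581429] [ 0.5034 -0.0844  0.096 ] diam mm [53.6 59.8]
dark [257.9 221.3] [19.81121445 23.65130424] [0.5202 0.1901 0.096 ] diam mm [53.8 64.2]
dark [314.1 201.1] [19.94576645 20.55007935] [0.5741 0.0374 0.096 ] diam mm [54.2 55.8]
[180 190 193] [ 23  17 193]
[179 191 193] [ 26  18 193]
[180 191 193] [ 25  17 193]
[159 158 162] [173   6 162]
tag [357.5 204.1] 7.8751726150512695 10.86622428894043 88.26429748535156 [ 0.5674 -0.0832  0.069 ]
tag [257.  198.4] 8.213468551635742 11.574624061584473 88.15238952636719 [0.5852 0.1975 0.069 ]
tag [316.6 178.8] 11.068962097167969 8.580223083496094 5.440331935882568 [0.6394 0.0305 0.069 ]
```

```bash
python3 - <<'E'
from h import *
c=load('top0.npy')
for n,p,z in (('bottle',(207,160),.1),('cap',(197,153),.18),('weight',(287,233),.08),('tipbox',(193,223),.075)):print(n,ray(c,p,z).round(3))
E
python3 -m crank '[[1,[0,0,0],[0,0,0.16]],[1,[0,0,0],[0,0,0.16]],[1,[0,0,0],[0,0,0.155]],[1,[-0.2,0.4,0],[0,0,0]],[1,[-0.2,0.4,0],[0,0,0]],[1,[-0.2,0.4,0],[0,0,0]],[1,[-0.2,0.4,0],[0,0,0]],[1,[-0.2,0.4,0],[0,0,0]]]'
```

```text
bottle [0.689 0.331 0.1  ]
cap [0.691 0.333 0.18 ]
weight [0.488 0.112 0.08 ]
tipbox [0.518 0.372 0.075]
time_s: 0.9
tcp_pos: [0.3283, -0.38, 0.2222]
ee_rot: [[-1.0, -0.0, -0.0], [-0.0, 1.0, 0.0], [0.0, 0.0, -1.0]]
wrist_force: [1.4, -0.5, -0.7]
gripper_width: 0.356
```

```bash
python3 -m crank '[[1,[-0.17,0.4,0],[0,0,0]],[1,[-0.17,0.4,0],[0,0,0]],[1,[-0.17,0.4,0],[0,0,0]],[1,[-0.17,0.4,0],[0,0,0]],[1,[-0.17,0.4,0],[0,0,0]],[1,[-0.17,0.4,0],[0,0,0]],[1,[-0.17,0.4,0],[0,0,0]],[1,[-0.17,0.4,0],[0,0,0]]]'
python3 -m crank '[[1,[-0.1,0.4,0],[0,0,0]],[1,[-0.1,0.4,0],[0,0,0]],[1,[-0.1,0.4,0],[0,0,0]],[1,[-0.1,0.4,0],[0,0,0]],[1,[-0.1,0.4,0],[0,0,0]],[1,[-0.06,0.4,0.2],[0,0,0]],[1,[0,0.1,0.2],[0,0,0]],[1,[0,0,0],[0,0,0]]]'
python3 - <<'E'
from h import *
from station import r
c=r.capture('wrist');cv2.imwrite('pics/w1.png',c['img']);np.save('w1.npy',c,allow_pickle=True);print(r.sense()['tcp_pos'],r.sense()['wrist_force'])
c=r.capture('top');cv2.imwrite('pics/t1.png',cv2.resize(c['img'][100:300,180:430],None,fx=3,fy=3))
E
```

```text
time_s: 1.7
tcp_pos: [0.4639, -0.0598, 0.2225]
ee_rot: [[-1.0, -0.001, -0.0], [-0.001, 1.0, 0.0], [0.0, 0.0, -1.0]]
wrist_force: [0.6, -0.3, 0.2]
gripper_width: 0.007
time_s: 2.5
tcp_pos: [0.5176, 0.189, 0.179]
ee_rot: [[-1.0, -0.003, -0.007], [-0.003, 1.0, -0.003], [0.007, -0.003, -1.0]]
wrist_force: [-1.0, -0.8, 1.3]
gripper_width: 0.005
[0.51859777 0.18829011 0.18094248] [-0.65560164 -1.2368256   0.38813544]
```

View pics/w1.png

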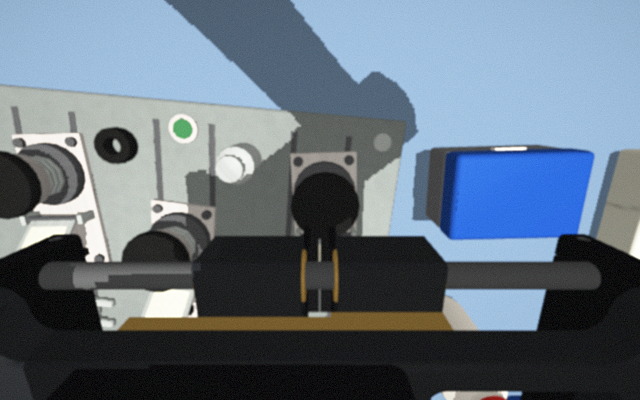

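View pics/t1.png

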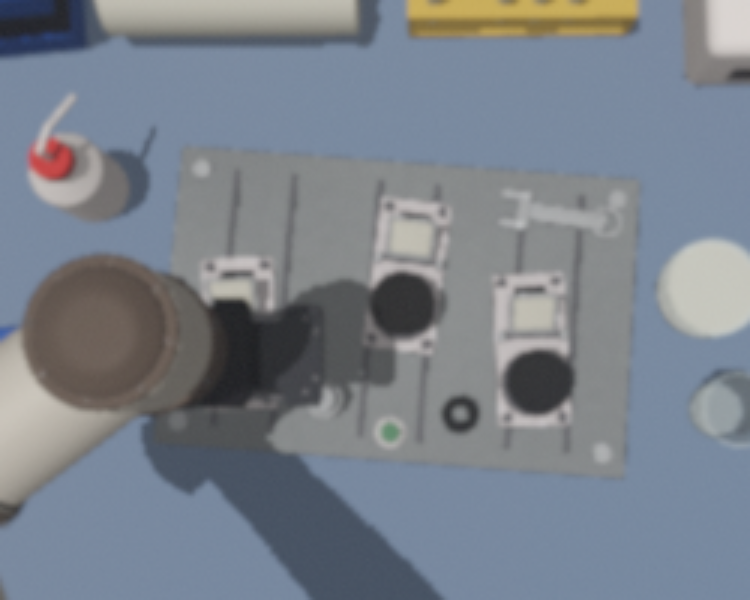

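The wrist view shows the left pad at about (325,203), straight ahead of the fingertips, and the weight at (237,163), clear to one side. I'll cross-check the pad centre from this view.

```bash
python3 - <<'E'
from h import *
c=load('w1.npy');print((-c['R'].T@c['t']).round(3))
for p in ((293,200),(358,200),(325,172),(325,203),(325,230)):print(p,ray(c,p,.096).round(4))
for p in ((297,160),(350,160)):print('screw',ray(c,p,.036).round(4))
E
python3 -m crank '[[1,[0,0.01,0.2],[0,0,0]],[1,[0,0,0.2],[0,0,0]],[1,[0,0,0.2],[0,0,0]],[1,[0,0,0.1],[0,0,0]],[1,[0,0,0],[0,0,0]],[1,[0,0,0],[0,0,0]],[1,[0,0,0],[0,0,0]]]'
```

```text
[0.442 0.19  0.341]
(293, 200) [0.5133 0.1672 0.096 ]
(358, 200) [0.5131 0.2227 0.096 ]
(325, 172) [0.4889 0.1943 0.096 ]
(325, 203) [0.5159 0.1945 0.096 ]
(325, 230) [0.5406 0.1947 0.096 ]
screw [0.4879 0.1665 0.036 ]
screw [0.4877 0.2208 0.036 ]
time_s: 3.3
tcp_pos: [0.5205, 0.1896, 0.114]
ee_rot: [[-1.0, -0.001, 0.002], [-0.001, 1.0, 0.001], [-0.002, 0.001, -1.0]]
wrist_force: [0.3, -0.5, -0.2]
gripper_width: 0.006
```

```bash
python3 -m crank '[[1,[0,0.03,0.15],[0,0,0]],[1,[0,0,0.02],[0,0,0]],[1,[0,0,0.02],[0,0,0]],[1,[0,0,0],[0,0,0]],[1,[0,0,0],[0,0,0]]]'
python3 -m crank '[[1,[0,0,0.015],[0,0,0]],[1,[0,0,0],[0,0,0]],[1,[0,0,0],[0,0,0]]]'
python3 -m crank '[[1,[0,0,0],[0,0,0]]]'
python3 -m crank '[[1,[0,0,0],[0,0,0]]]'
```

```text
time_s: 3.8
tcp_pos: [0.5198, 0.1925, 0.0942]
ee_rot: [[-1.0, -0.001, 0.0], [-0.001, 1.0, 0.0], [-0.0, 0.0, -1.0]]
wrist_force: [-0.8, 0.6, 1.7]
gripper_width: 0.01
time_s: 4.1
tcp_pos: [0.5199, 0.1925, 0.0923]
ee_rot: [[-1.0, -0.001, 0.001], [-0.001, 1.0, 0.0], [-0.001, 0.0, -1.0]]
wrist_force: [0.0, 1.2, 2.4]
gripper_width: 0.006
time_s: 4.2
tcp_pos: [0.5199, 0.1925, 0.0922]
ee_rot: [[-1.0, -0.001, 0.0], [-0.001, 1.0, 0.0], [-0.0, 0.0, -1.0]]
wrist_force: [-0.3, -0.0, 2.1]
gripper_width: 0.006
time_s: 4.3
tcp_pos: [0.5198, 0.1925, 0.0922]
ee_rot: [[-1.0, -0.001, 0.0], [-0.001, 1.0, 0.0], [-0.0, 0.0, -1.0]]
wrist_force: [-0.2, 1.0, 1.6]
gripper_width: 0.007
```

```bash
python3 -m crank '[[1,[0,0,0.02],[0,0,0]],[1,[0,0,0],[0,0,0]],[1,[0,0,0],[0,0,0]]]'
python3 -m crank '[[1,[0,0,0],[0,0,0]]]'
python3 -m crank '[[1,[0,0,0.02],[0,0,0]],[1,[0,0,0],[0,0,0]],[1,[0,0,0],[0,0,0]]]'
python3 -m crank '[[1,[0,0,0],[0,0,0]]]'
python3 -m crank '[[1,[0,0,0],[0,0,0]]]'
```

```text
time_s: 4.6
tcp_pos: [0.5199, 0.1925, 0.0902]
ee_rot: [[-1.0, -0.001, 0.0], [-0.001, 1.0, 0.0], [-0.0, 0.0, -1.0]]
wrist_force: [0.1, 0.4, 2.8]
gripper_width: 0.008
time_s: 4.7
tcp_pos: [0.5199, 0.1925, 0.0902]
ee_rot: [[-1.0, -0.001, 0.0], [-0.001, 1.0, 0.0], [-0.0, 0.0, -1.0]]
wrist_force: [0.0, 0.3, 2.2]
gripper_width: 0.005
time_s: 5.0
tcp_pos: [0.5199, 0.1925, 0.0882]
ee_rot: [[-1.0, -0.001, 0.0], [-0.001, 1.0, 0.0], [-0.0, 0.0, -1.0]]
wrist_force: [-0.2, 0.4, 4.0]
gripper_width: 0.004
time_s: 5.1
tcp_pos: [0.5199, 0.1925, 0.0882]
ee_rot: [[-1.0, -0.001, 0.0], [-0.001, 1.0, 0.0], [-0.0, 0.0, -1.0]]
wrist_force: [-0.2, -0.2, 3.9]
gripper_width: 0.006
time_s: 5.2
tcp_pos: [0.5199, 0.1925, 0.0882]
ee_rot: [[-1.0, -0.001, 0.0], [-0.001, 1.0, 0.0], [-0.0, 0.0, -1.0]]
wrist_force: [-0.2, 0.3, 3.3]
gripper_width: 0.004
```

```bash
python3 -m crank '[[1,[0,0,0.03],[0,0,0]],[1,[0,0,0],[0,0,0]],[1,[0,0,0],[0,0,0]]]'
python3 -m crank '[[1,[0,0,0],[0,0,0]]]'
python3 -m crank '[[1,[0,0,0],[0,0,0]]]'
python3 -m crank '[[1,[0,0,-0.2],[0,0,0]],[1,[0,0,-0.3],[0,0,0]],[1,[-0.15,-0.4,0],[0,0,0]],[1,[-0.15,-0.4,0],[0,0,0]],[1,[-0.13,-0.4,0],[0,0,0]],[1,[-0.1,-0.35,0],[0,0,0]],[1,[0,0,0],[0,0,0]],[1,[0,0,0],[0,0,0]]]'
python3 -m crank '[[1,[0,0,0],[0,0,0]]]'
python3 - <<'E'
from h import *
from station import r
c=r.capture('wrist');cv2.imwrite('pics/w2.png',c['img']);np.save('w2.npy',c,allow_pickle=True);print(r.sense()['tcp_pos'],r.sense()['wrist_force'])
E
```

```text
time_s: 5.5
tcp_pos: [0.5199, 0.1925, 0.0852]
ee_rot: [[-1.0, -0.001, 0.0], [-0.001, 1.0, 0.0], [-0.0, 0.0, -1.0]]
wrist_force: [-0.3, -0.1, 4.4]
gripper_width: 0.007
time_s: 5.6
tcp_pos: [0.5199, 0.1925, 0.0852]
ee_rot: [[-1.0, -0.001, 0.0], [-0.001, 1.0, 0.0], [-0.0, 0.0, -1.0]]
wrist_force: [-0.5, 0.4, 4.3]
gripper_width: 0.002
time_s: 5.7
tcp_pos: [0.5199, 0.1925, 0.0852]
ee_rot: [[-1.0, -0.001, 0.0], [-0.001, 1.0, 0.0], [-0.0, 0.0, -1.0]]
wrist_force: [0.2, -0.0, 4.3]
gripper_width: 0.003
time_s: 6.5
tcp_pos: [0.5718, 0.0365, 0.1338]
ee_rot: [[-1.0, 0.002, -0.003], [0.002, 1.0, -0.0], [0.003, -0.0, -1.0]]
wrist_force: [-0.4, 0.7, -1.2]
gripper_width: 0.008
time_s: 6.6
tcp_pos: [0.572, 0.0379, 0.1343]
ee_rot: [[-1.0, -0.001, -0.002], [-0.001, 1.0, -0.0], [0.002, -0.0, -1.0]]
wrist_force: [0.3, 0.6, 0.5]
gripper_width: 0.004
[0.57218609 0.03823895 0.13455111] [ 1.14922603 -0.40591637  0.06895971]
```

View pics/w2.png

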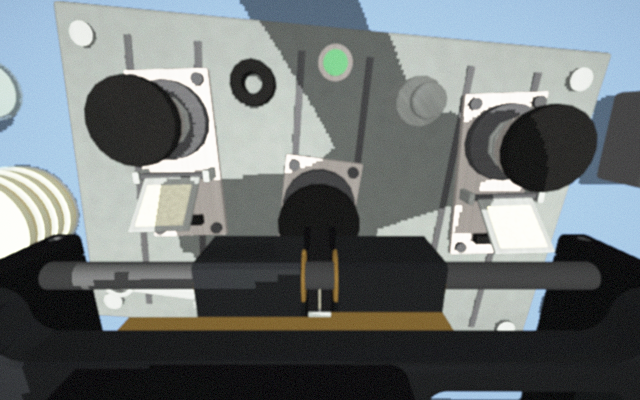

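The wrist view now shows the middle pad at (318,217) below the fingertips, and the left and right mounts with their tags standing. The left pad sank 10.8 mm at 4.3 N. Middle pad next.

```bash
python3 - <<'E'
from h import *
c=load('w2.npy')
for p in ((279,217),(358,217),(318,178),(134,120),(549,148)):print(p,ray(c,p,.096).round(4))
E
python3 -m crank '[[1,[0,0,0.2],[0,0,0]],[1,[0,0,0.14],[0,0,0]],[1,[0,0,0.02],[0,0,0]],[1,[0,0,0.02],[0,0,0]],[1,[0,0,0],[0,0,0]],[1,[0,0,0],[0,0,0]]]'
python3 -m crank '[[1,[0,0,0.02],[0,0,0]],[1,[0,0,0],[0,0,0]],[1,[0,0,0],[0,0,0]]]'
python3 -m crank '[[1,[0,0,0],[0,0,0]]]'
```

```text
(279, 217) [0.5675 0.0102 0.096 ]
(358, 217) [0.5674 0.0663 0.096 ]
(318, 178) [0.5392 0.0379 0.096 ]
(134, 120) [ 0.501  -0.0814  0.096 ]
(549, 148) [0.5187 0.1913 0.096 ]
time_s: 7.25
tcp_pos: [0.5733, 0.0378, 0.0978]
ee_rot: [[-1.0, -0.001, 0.001], [-0.001, 1.0, 0.0], [-0.001, 0.0, -1.0]]
wrist_force: [-0.2, 0.0, -0.6]
gripper_width: 0.005
time_s: 7.55
tcp_pos: [0.5734, 0.0377, 0.0956]
ee_rot: [[-1.0, -0.001, 0.002], [-0.001, 1.0, 0.0], [-0.002, 0.0, -1.0]]
wrist_force: [0.8, 0.2, 1.0]
gripper_width: 0.005
time_s: 7.65
tcp_pos: [0.5733, 0.0376, 0.0955]
ee_rot: [[-1.0, -0.001, 0.001], [-0.001, 1.0, 0.0], [-0.001, 0.0, -1.0]]
wrist_force: [1.6, 0.8, 0.2]
gripper_width: 0.006
```

```bash
python3 -m crank '[[1,[0,0,0.02],[0,0,0]],[1,[0,0,0],[0,0,0]],[1,[0,0,0],[0,0,0]]]'
python3 -m crank '[[1,[0,0,0],[0,0,0]]]'
python3 -m crank '[[1,[0,0,0.02],[0,0,0]],[1,[0,0,0],[0,0,0]],[1,[0,0,0],[0,0,0]]]'
python3 -m crank '[[1,[0,0,0],[0,0,0]]]'
python3 -m crank '[[1,[0,0,0],[0,0,0]]]'
```

```text
time_s: 7.95
tcp_pos: [0.5733, 0.0376, 0.0934]
ee_rot: [[-1.0, -0.001, 0.001], [-0.001, 1.0, 0.0], [-0.001, 0.0, -1.0]]
wrist_force: [1.2, 1.0, 3.3]
gripper_width: 0.007
time_s: 8.05
tcp_pos: [0.5733, 0.0376, 0.0934]
ee_rot: [[-1.0, -0.001, 0.001], [-0.001, 1.0, 0.0], [-0.001, 0.0, -1.0]]
wrist_force: [1.5, 1.1, 2.9]
gripper_width: 0.002
time_s: 8.35
tcp_pos: [0.5733, 0.0376, 0.0914]
ee_rot: [[-1.0, -0.001, 0.001], [-0.001, 1.0, 0.0], [-0.001, 0.0, -1.0]]
wrist_force: [1.5, 1.5, 4.5]
gripper_width: 0.005
time_s: 8.45
tcp_pos: [0.5732, 0.0376, 0.0914]
ee_rot: [[-1.0, -0.001, 0.001], [-0.001, 1.0, 0.0], [-0.001, 0.0, -1.0]]
wrist_force: [0.8, 2.0, 5.6]
gripper_width: 0.006
time_s: 8.55
tcp_pos: [0.5733, 0.0376, 0.0914]
ee_rot: [[-1.0, -0.001, 0.001], [-0.001, 1.0, 0.0], [-0.001, 0.0, -1.0]]
wrist_force: [2.3, 0.6, 4.6]
gripper_width: 0.001
```

Middle: 4.6 mm at 4.9 N, so it's stiff. Now the right pad.

```bash
python3 -m crank '[[1,[0,0,-0.2],[0,0,0]],[1,[0,0,-0.3],[0,0,0]],[1,[0.2,-0.35,0],[0,0,0]],[1,[0.2,-0.35,0],[0,0,0]],[1,[0.2,-0.35,0],[0,0,0]],[1,[0.1,-0.15,0],[0,0,0]],[1,[0,0,0],[0,0,0]],[1,[0,0,0],[0,0,0]]]'
python3 -m crank '[[1,[0,0,0.2],[0,0,0]],[1,[0,0,0.18],[0,0,0]],[1,[0,0,0.02],[0,0,0]],[1,[0,0,0.02],[0,0,0]],[1,[0,0,0],[0,0,0]],[1,[0,0,0],[0,0,0]]]'
python3 -m crank '[[1,[0,0,0],[0,0,0]]]'
```

```text
time_s: 9.35
tcp_pos: [0.5024, -0.0827, 0.1405]
ee_rot: [[-1.0, 0.0, -0.001], [0.0, 1.0, -0.0], [0.001, -0.0, -1.0]]
wrist_force: [0.8, -0.4, 1.2]
gripper_width: 0.002
time_s: 9.95
tcp_pos: [0.5036, -0.0823, 0.0998]
ee_rot: [[-1.0, -0.001, 0.001], [-0.001, 1.0, 0.0], [-0.001, 0.0, -1.0]]
wrist_force: [-0.2, -0.7, 0.8]
gripper_width: 0.007
time_s: 10.05
tcp_pos: [0.5034, -0.0825, 0.0997]
ee_rot: [[-1.0, -0.001, 0.001], [-0.001, 1.0, 0.0], [-0.001, 0.0, -1.0]]
wrist_force: [0.2, -0.9, 0.5]
gripper_width: 0.001
```

```bash
python3 -m crank '[[1,[0,0,0.02],[0,0,0]],[1,[0,0,0.02],[0,0,0]],[1,[0,0,0.02],[0,0,0]],[1,[0,0,0],[0,0,0]],[1,[0,0,0],[0,0,0]]]'
python3 -m crank '[[1,[0,0,0],[0,0,0]]]'
python3 -m crank '[[1,[0,0,0.02],[0,0,0]],[1,[0,0,0],[0,0,0]],[1,[0,0,0],[0,0,0]]]'
python3 -m crank '[[1,[0,0,0],[0,0,0]]]'
python3 -m crank '[[1,[0,0,0],[0,0,0]]]'
```

```text
time_s: 10.55
tcp_pos: [0.5032, -0.0826, 0.0934]
ee_rot: [[-1.0, -0.001, 0.001], [-0.001, 1.0, -0.0], [-0.001, -0.0, -1.0]]
wrist_force: [-0.2, -0.3, 3.7]
gripper_width: 0.003
time_s: 10.65
tcp_pos: [0.5032, -0.0826, 0.0934]
ee_rot: [[-1.0, -0.001, 0.001], [-0.001, 1.0, 0.0], [-0.001, 0.0, -1.0]]
wrist_force: [-0.4, 0.0, 3.5]
gripper_width: 0.009
time_s: 10.95
tcp_pos: [0.5032, -0.0826, 0.0913]
ee_rot: [[-1.0, -0.001, 0.001], [-0.001, 1.0, -0.0], [-0.001, -0.0, -1.0]]
wrist_force: [-0.5, 1.0, 5.7]
gripper_width: 0.005
time_s: 11.05
tcp_pos: [0.5031, -0.0826, 0.0914]
ee_rot: [[-1.0, -0.001, 0.001], [-0.001, 1.0, -0.0], [-0.001, -0.0, -1.0]]
wrist_force: [-0.9, 0.7, 4.5]
gripper_width: 0.004
time_s: 11.15
tcp_pos: [0.5031, -0.0826, 0.0914]
ee_rot: [[-1.0, -0.001, 0.001], [-0.001, 1.0, -0.0], [-0.001, -0.0, -1.0]]
wrist_force: [-0.6, 0.9, 5.3]
gripper_width: 0.007
```

Right: 4.6 mm at 5.1 N. The left pad, at 10.8 mm and 4.3 N, is clearly the soft one. Next I measure the left mount's yaw and its tag in wrist frame w2 and the top view.

```bash
python3 -m crank '[[1,[0,0,-0.2],[0,0,0]],[1,[0,0,-0.3],[0,0,0]],[1,[0,0,-0.3],[0,0,0]],[1,[-0.1,0.4,0],[0,0,0]],[1,[-0.1,0.4,0],[0,0,0]],[1,[-0.1,0.4,0],[0,0,0]],[1,[0,0,0],[0,0,0]],[1,[0,0,0],[0,0,0]]]'
python3 - <<'E'
from h import *
from station import r
c=load('top0.npy');P=[ray(c,np.array(p)/4.5+[225,140],.036)[:2] for p in ((112,220),(195,215),(117,422),(200,418))];P=np.array(P);print(P.round(4))
print('center line',(P[0]+P[1])/2,(P[2]+P[3])/2)
c=load('w2.npy')
for p in ((474,104),(540,102),(460,246)):print('w2 screw',ray(c,p,.036).round(4))
print('tag free edge', [ray(c,p,.088).round(4) for p in ((505,254),(552,250))])
c=r.capture('wrist');cv2.imwrite('pics/w3.png',c['img']);np.save('w3.npy',c,allow_pickle=True);print(r.sense()['tcp_pos'],r.sense()['wrist_force'])
E
```

```text
time_s: 11.95
tcp_pos: [0.5322, 0.0381, 0.17]
ee_rot: [[-1.0, -0.002, -0.002], [-0.002, 1.0, -0.0], [0.002, -0.0, -1.0]]
wrist_force: [0.0, -0.3, -0.1]
gripper_width: 0.008
[[0.6164 0.2237]
 [0.6192 0.1704]
 [0.4873 0.2189]
 [0.4894 0.1663]]
center line [0.61781716 0.19706297] [0.48837791 0.19258394]
w2 screw [0.4893 0.1673 0.036 ]
w2 screw [0.4877 0.2216 0.036 ]
w2 screw [0.6178 0.1723 0.036 ]
tag free edge [array([0.6001, 0.1808, 0.088 ]), array([0.5967, 0.2159, 0.088 ])]
[0.53204965 0.03725595 0.17012504] [-0.30987564 -0.48371397 -0.41607319]
```

View pics/w3.png

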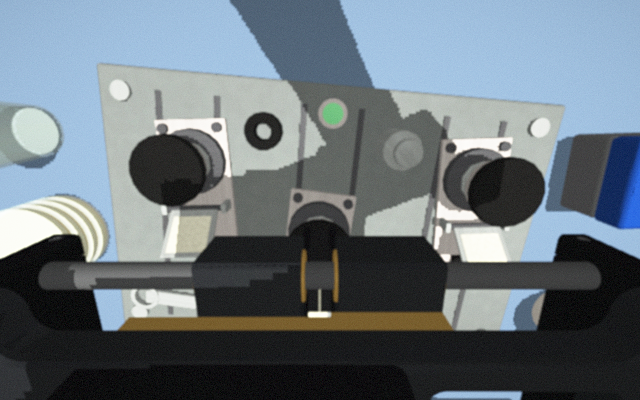

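The wrist view (w3) and the top view agree: mount axis at x≈0.520, yaw ≈2°, hinge at about (0.565,0.195), tag free edge at x≈0.598. I'll aim the fingertips at (0.582,0.196).

```bash
python3 -m crank '[[1,[-0.13,0.4,0],[0,0,0]],[1,[-0.13,0.4,0],[0,0,0]],[1,[-0.13,0.4,0],[0,0,0]],[1,[-0.11,0.38,0],[0,0,0]],[1,[0,0,0.3],[0,0,0]],[1,[0,0,0.3],[0,0,0]],[1,[0,0,0],[0,0,0]],[1,[0,0,0],[0,0,0]]]'
python3 - <<'E'
from h import *
from station import r
c=r.capture('scene');im=c['img'][150:310,280:500];cv2.imwrite('pics/s4.png',cv2.resize(im,None,fx=3.5,fy=3.5,interpolation=cv2.INTER_CUBIC));print(r.sense()['tcp_pos'])
E
```

```text
time_s: 12.8
tcp_pos: [0.5828, 0.1942, 0.1111]
ee_rot: [[-1.0, 0.0, -0.001], [0.0, 1.0, -0.001], [0.001, -0.001, -1.0]]
wrist_force: [0.8, 0.0, -0.1]
gripper_width: 0.002
[0.58361457 0.19472201 0.11234389]
```

View pics/s4.png

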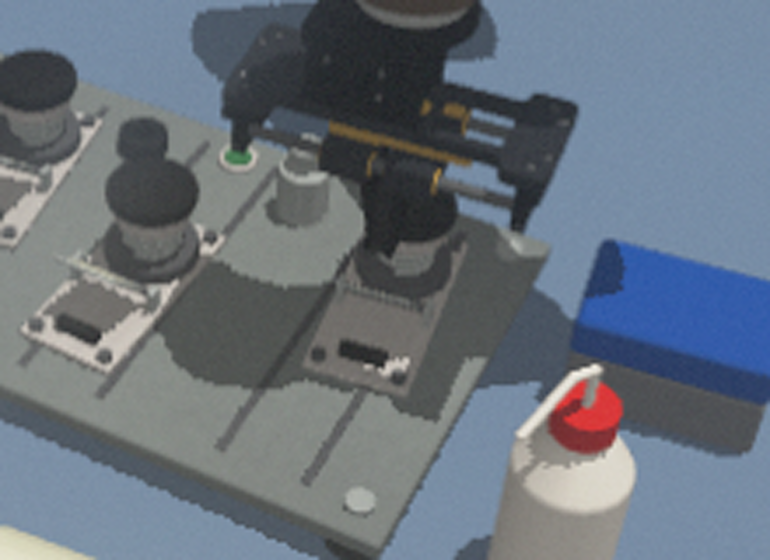

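The view shows the fingertips above the left tag, clear of the bottle, weight and tip box. I'll press down in small steps.

```bash
python3 -m crank '[[1,[0,0,0.12],[0,0,0]],[1,[0,0,0.08],[0,0,0]],[1,[0,0,0.05],[0,0,0]],[1,[0,0,0.05],[0,0,0]],[1,[0,0,0],[0,0,0]]]'
python3 -m crank '[[1,[0,0,0.05],[0,0,0]],[1,[0,0,0.05],[0,0,0]],[1,[0,0,0.05],[0,0,0]],[1,[0,0,0],[0,0,0]]]'
python3 -m crank '[[1,[0,0,0.05],[0,0,0]],[1,[0,0,0.03],[0,0,0]],[1,[0,0,0],[0,0,0]],[1,[0,0,0],[0,0,0]]]'
```

```text
time_s: 13.35
tcp_pos: [0.5822, 0.1952, 0.0802]
ee_rot: [[-1.0, -0.001, -0.001], [-0.001, 1.0, -0.001], [0.001, -0.001, -1.0]]
wrist_force: [0.7, 0.2, -0.1]
gripper_width: 0.003
time_s: 13.75
tcp_pos: [0.5822, 0.1953, 0.0652]
ee_rot: [[-1.0, -0.001, -0.001], [-0.001, 1.0, -0.001], [0.001, -0.001, -1.0]]
wrist_force: [0.1, 0.6, -0.0]
gripper_width: 0.008
time_s: 14.15
tcp_pos: [0.5825, 0.1954, 0.0578]
ee_rot: [[-1.0, -0.001, -0.001], [-0.001, 1.0, -0.0], [0.001, -0.0, -1.0]]
wrist_force: [-0.0, -0.1, 0.8]
gripper_width: 0.005
```

```bash
python3 -m crank '[[1,[0,0,0.02],[0,0,0]],[1,[0,0,0.02],[0,0,0]],[1,[0,0,0],[0,0,0]],[1,[0,0,0],[0,0,0]]]'
python3 -m crank '[[1,[0,0,0.015],[0,0,0]],[1,[0,0,0],[0,0,0]],[1,[0,0,0],[0,0,0]]]'
```

```text
time_s: 14.55
tcp_pos: [0.5825, 0.1954, 0.0539]
ee_rot: [[-1.0, -0.001, -0.0], [-0.001, 1.0, -0.0], [0.0, -0.0, -1.0]]
wrist_force: [0.2, -0.3, 0.7]
gripper_width: 0.007
time_s: 14.85
tcp_pos: [0.5827, 0.1954, 0.0529]
ee_rot: [[-1.0, -0.001, 0.0], [-0.001, 1.0, -0.0], [-0.0, -0.0, -1.0]]
wrist_force: [-1.3, 0.2, 4.0]
gripper_width: 0.005
```

Force is now rising: the tag is meeting its rest. A little further to seat it fully.

```bash
python3 -m crank '[[1,[0,0,0.015],[0,0,0]],[1,[0,0,0],[0,0,0]],[1,[0,0,0],[0,0,0]]]'
python3 -m crank '[[1,[0,0,0.01],[0,0,0]],[1,[0,0,0],[0,0,0]],[1,[0,0,0],[0,0,0]]]'
```

```text
time_s: 15.15
tcp_pos: [0.5827, 0.1954, 0.0527]
ee_rot: [[-1.0, -0.001, 0.001], [-0.001, 1.0, -0.0], [-0.001, -0.0, -1.0]]
wrist_force: [-2.8, -0.8, 10.3]
gripper_width: 0.004
time_s: 15.45
tcp_pos: [0.5827, 0.1954, 0.0526]
ee_rot: [[-1.0, -0.002, 0.001], [-0.002, 1.0, -0.0], [-0.001, -0.0, -1.0]]
wrist_force: [-4.9, -1.0, 13.7]
gripper_width: 0.004
```

It's at a hard stop, 13.7 N at z = 52.6 mm. Lift straight up, back away and check.

```bash
python3 -m crank '[[1,[0,0,-0.1],[0,0,0]],[1,[0,0,-0.3],[0,0,0]],[1,[0,0,-0.4],[0,0,0]],[1,[0,0,-0.4],[0,0,0]],[1,[0,0,-0.4],[0,0,0]],[1,[0.4,0,-0.1],[0,0,0]],[1,[0.4,0,0],[0,0,0]],[1,[0.4,0,0],[0,0,0]]]'
python3 -m crank '[[1,[0.2,-0.4,0],[0,0,0]],[1,[0.1,-0.4,0],[0,0,0]],[1,[0,-0.4,0],[0,0,0]],[1,[0,-0.4,0],[0,0,0]],[1,[0,-0.4,0],[0,0,0]],[1,[0,-0.4,0],[0,0,0]],[1,[0,-0.4,0],[0,0,0]],[1,[0,-0.4,0],[0,0,0]]]'
python3 - <<'E'
from h import *
from station import r
c=r.capture('scene');im=c['img'][150:310,200:450];cv2.imwrite('pics/s5.png',cv2.resize(im,None,fx=3.2,fy=3.2,interpolation=cv2.INTER_CUBIC))
c=r.capture('top');cv2.imwrite('pics/t5.png',cv2.resize(c['img'][130:265,180:440],None,fx=3,fy=3,interpolation=cv2.INTER_CUBIC))
print(r.sense()['tcp_pos'],r.sense()['wrist_force'])
E
```

```text
time_s: 16.25
tcp_pos: [0.4615, 0.1953, 0.2201]
ee_rot: [[-1.0, 0.0, 0.0], [0.0, 1.0, 0.001], [-0.0, 0.001, -1.0]]
wrist_force: [-0.7, 0.2, -0.2]
gripper_width: 0.004
time_s: 17.05
tcp_pos: [0.4326, -0.1262, 0.2201]
ee_rot: [[-1.0, -0.001, 0.001], [-0.001, 1.0, 0.0], [-0.001, 0.0, -1.0]]
wrist_force: [0.6, 0.2, 0.2]
gripper_width: 0.004
[ 0.4323795  -0.12791715  0.21968536] [-0.14562078 -0.65589884  0.00864119]
```

View pics/s5.png

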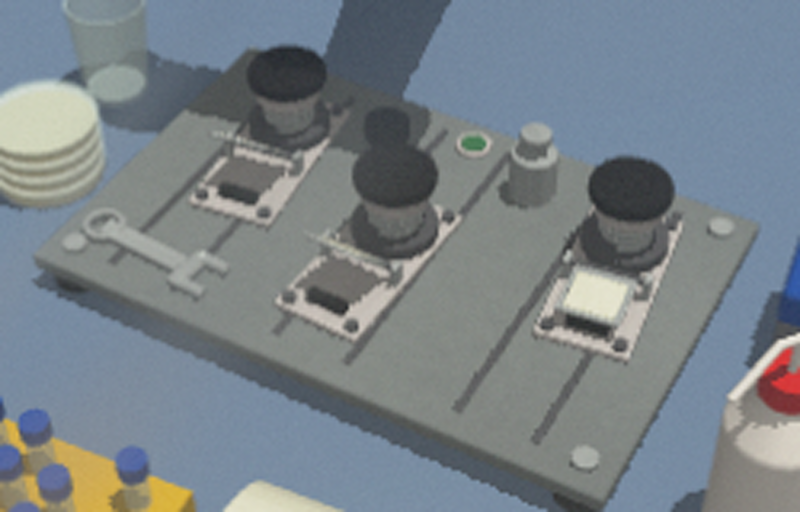

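View pics/t5.png

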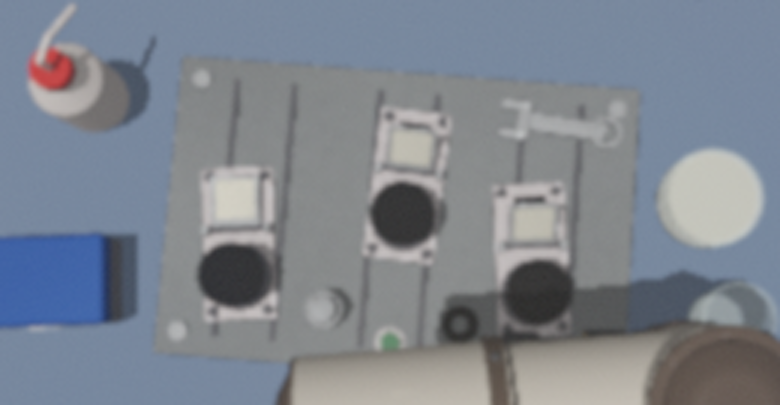

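In the scene view the left tag now lies level, its pale top visible at (597,293). The other two tags stand as before, and the weight, grommet, wrench, dishes and beaker have not moved. Handing in.

```bash
python3 - <<'E'
from station import r
print(r.finish_job(), r.sense()['time_s'])
E
```

```text
the job is handed in; nothing more can be done
the job is handed in; nothing more can be done
```

The left mount is the soft one. Its tag is folded down level, and the job is handed in at about 17 s.

I pressed the pads once each, left to right, with the fingers shut:

| Pad | Sank | Force |
|---|---|---|
| Left | 10.8 mm | 4.3 N |
| Middle | 4.6 mm | about 4.9 N |
| Right | 4.6 mm | about 5.1 N |

I then pushed the left tag down with the fingertips to a hard stop: 13.7 N at a TCP height of 52.6 mm, against the stated 52 mm for the tag's top.

**Last checks:** After I backed the arm away, the scene and top pictures showed the left tag lying level and the other two tags standing. The loose things looked to be where they were; I judged this by eye rather than measuring it. The wrist force was back near zero.

**Disagreements:** My first estimate of the left mount's turn, from pad and tag centres, was 6.5°. Its foot-plate screws gave about 2°, with two views agreeing, and I used that. No check failed.

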